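Sweep the loose gearbox parts into the pan

TASK

Clear the bench: with closed fingers, sweep the hexagon nut, the ball bearing and the brass spacer across the bench through the open mouth of the blue pan, until all three lie flat and wholly inside it. Slide them steadily along the bench, never lifting or flicking them, and do not disturb the red socket standing among them or anything else lying about.

Things in the scene. Friction and masses are not known exactly. Their poses are not given: they have to be found in the camera images.
- pan: Blue sheet-steel sweep pan fixed to the bench: 130 mm deep (its x) by 190 mm wide (its y), with 5 mm thick, 22 mm high walls on three sides. The mouth (its own -x side) is open over the full 180 mm between the side walls and roughly faces the robot's right; the floor is flush with the bench, without any lip. Origin: centre of the floor, on the bench. Its x axis points from the mouth to the back wall; the mouth's edge is at its x = -65 mm, the back wall's inner face at +60 mm.
- nut: Loose steel hexagon nut, 36 mm across flats, 41.6 mm across corners, 19 mm high, lying flat. Origin: centre of its underside; z is its axis. About 0.11 kg.
- bearing: Loose steel ball bearing with a dark seal ring on top, 52 mm diameter, 25 mm bore, 15 mm high, lying flat. Origin: centre of its underside; z is its axis. About 0.13 kg.
- spacer: Loose brass spacer ring, 40 mm diameter, 24 mm bore, 20 mm high, lying flat. Origin: centre of its underside; z is its axis. About 0.12 kg.
- socket: Red wrench socket, 30 mm diameter, 45 mm tall, standing loose among the parts to sweep; not part of the job. Origin: centre of its underside.
- tub: Yellow grease tub with a red lid, 70 mm diameter, 55 mm tall, standing loose at the robot's right; leave alone. Origin: centre of its underside.
- spray: Yellow and light-grey spray can, 65 mm diameter, 200 mm tall, standing loose at the right; leave alone. Origin: centre of its underside.
- oil: Metal-coloured oil bottle, 66 mm diameter, 190 mm tall, standing loose at the right; leave alone. Origin: centre of its underside.
- wrench: Steel wrench, 200 mm long, lying loose beyond the work, along the robot's left-right direction; leave alone. Its x axis runs along it.
- screwdriver: Screwdriver with a yellow handle, about 200 mm long, lying loose beyond the work, along the robot's left-right direction; leave alone. Its x axis runs along it.

How it is judged (in metres and radians):
At the end, for the whole second after the job is handed in: Nut, bearing and spacer lie flat (within 0.1 rad, underside within 5 mm of the floor) and at rest inside the pan's walls and wholly behind its mouth's edge (2 mm tolerance); socket, tub, spray can, oil bottle, wrench and screwdriver within 15 mm of where they began (x of nut in the frame of pan between -0.046 and 0.06 m and y of nut in the frame of pan between -0.09 and 0.09 m and height (world z) of each of nut, bearing, spacer below 0.005 m and angle between each of nut, bearing, spacer's own z axis and vertical below 0.1 rad and linear speed of each of nut, bearing, spacer below 0.02 m/s and x of bearing in the frame of pan between -0.041 and 0.06 m and y of bearing in the frame of pan between -0.09 and 0.09 m and x of spacer in the frame of pan between -0.047 and 0.06 m and y of spacer in the frame of pan between -0.09 and 0.09 m and distance of each of socket, tub, spray, oil, wrench, screwdriver from where it was at the start of the episode below 0.015 m); the robot touches nothing.
It fails at once if a part to be swept was lifted (more than 10 mm off the bench) (height (world z) of any of nut, bearing, spacer above 0.01 m).
It fails at once if a part to be swept was flicked or thrown (faster than 0.8 m/s) (linear speed of any of nut, bearing, spacer above 0.8 m/s).
It fails at once if something else on the bench was shifted by more than 15 mm (distance of any of socket, tub, spray, oil, wrench, screwdriver from where it was at the start of the episode above 0.015 m).
It fails at once if the socket, tub, spray can or oil bottle was tipped by more than 0.3 rad (angle between any of socket, tub, spray, oil's own z axis and vertical above 0.3 rad).
It also fails if it takes over 72 s, if anything falls off the work surface, if the arm or the gripper's body presses on something with over 40 N, if the wrist force passes 120 N, or if a joint passes its speed limit or range.

ROBOT

A 6-joint arm with a two-finger parallel gripper is mounted at the origin on the work surface. World frame = base frame: x ahead of the robot, y to its left, z up, the work surface at z = 0. Lengths are in m, angles in degrees, forces in N, time in s.
With the tool pointing down it reaches from about 0.375 to 0.9 m from the base axis. Payload 3.1 kg.
Tool frame: the origin (TCP) lies at the very end of the fingers, on their centre line; the grasp point (between the pads) lies grip_point_offset behind it (grip_point_offset is the distance from the TCP to the grasp point, in m); z points along the fingers, y is the line along which they close (so a half turn about z gives the same grasp; the last joint's range is limited). The gripper opens to 87 mm and grips with 3 to 60 N. Pads are 19 mm wide; open, the fingers measure 117 mm over their backs; the gripper's body (75 mm by 190 mm) begins 51 mm behind the grasp point.
Start: joints at [55.262, 30.224, 82.088, -0, 67.689, -10.227], TCP at [0.259, 0.569, 0.223] pointing down, gripper open.
Joint ranges: [-176.69, 176.69], [-43.24, 126.21], [12.49, 139.97], [-82, 262], [0, 151.66], [-163.58, 163.58]. Speed limits (degrees/s): [159.86, 159.86, 180, 180, 180, 180].

INTERFACE

Orientations are given as a 3x3 rotation matrix whose columns are the frame's x, y, z axes.
In Python, from rig import * gives the robot as it stands.
- The arm moves only by the tool move_arm, never from a script. Its argument "increments" is a list of rows, each a list of 3 entries, a list of its own where there are three numbers: the shift along the tool's x, y, z in units of 30 mm (1.0 is 30 mm), then the turn, a rotation vector about the tool's x, y, z in units of 120 degrees (1.0 is 120 degrees), then the closure, from 0 (fully open) to 1 (shut). A call has 1 to 20 rows; each row shifts and turns the commanded pose from where the row before left it, along the tool's axes as they then stand; what a row does not reach is not made up. A row lasts 1/12 s, in which the tool goes at most 41.7 mm and 7.16 degrees, less where a joint would pass 70% of its speed; a pose out of reach is approached as far as the arm can. A call with a number of a shift or a turn outside -1 to 1 is refused whole. A call with a gripper value outside its range is refused whole. The fingers move at their own pace and stop on an object; the grip force is fixed at half the most. Time passes only in rows, so rows that do not move let the fingers close. It gives the time, the measured TCP pose, the force, the opening and the grip force at its end, in the units of the state.
- read_state(): the state, without advancing time (a new reading comes with each control period).
- capture(name): name is "scene" or "top" or "wrist"; returns a dict with "img" (420x560x3 uint8, red, green, blue), "mtx" (3x3 intrinsics, pixels), "eye" and "rotation" of the camera in the world. Camera axes: x right, y down, z forward; pixel columns grow to the right and rows downward; lengths in m; the calibration is good to about 2 mm. A picture is of the moment at which its call begins. There is no depth.
- hand_in(): hands the job in; it is judged then, once.
Trained networks look in a picture, given as the dict that the camera call returned (one of the last four; its "shot" number tells which), for a name from the list of things; names that differ only in an ending like _2 or _b are one class to them, and where a whole thing is asked for, a point or a joint stands for the part that bears it (a point fixed in the world has none). Each returns a list of dicts, best first, with "confidence" (0 to 1); they miss things now and then, are a little off and sometimes report something else, mostly with a low value. They report only what shows in the picture. A call takes as long as a camera call.
- search_frame(picture, label): "extent" ([left, top, right, bottom] as shares, 0 to 1, of the picture: columns of its width, rows of its height, round what is visible of it).
- pinpoint(picture, label): "xy" ([column, row] as shares, 0 to 1, of the picture: columns of its width, rows of its height: a listed point, or the origin of a listed thing).
The state is a dict: "time_s": time; "joint_positions": joint angles; "qvel": joint speeds; "tau": joint torques, N m; "position": TCP position; "tcp_rot": TCP orientation; "force": force on the tool from outside, world axes, zero at the start; "moment": the same for the moment, N m; "opening": opening from 0.0 (shut) to 1.0 (fully open); "grasp_force": force on a finger pad.
Only numpy, scipy, OpenCV 4.12 (cv2) and the standard library are available. Lean on these libraries where they do the work, as an engineer would, in place of code of your own. Each camera call takes 0.05 s, during which the arm holds its last target. There are 200 camera calls.

## Working session

There is one attempt and no reset: what is moved stays moved. The work goes in short steps, Python scripts to look and compute and a tool call to move; the robot and the scene stay as the last step left them, time stands still between calls to the robot, and variables do not carry over. Pictures are saved under pics/ and viewed, at most 10 in all, crops included, and the job is handed in when it is done.

Besides the shell and the picture viewer there is one more tool, called after "Call:" by a JSON object that holds its "method" and its "body". move_arm: Moves the arm, as the interface text tells. Its arguments: {"type":"object","properties":{"increments":{"type":"array"}},"required":["increments"]}

```bash
mkdir -p pics; cat > h.py <<'E'
from rig import *
import numpy as np, cv2
def ray(c,px,z=0.):
    d=c["rotation"]@np.linalg.solve(np.array(c["mtx"]),[px[0],px[1],1.]); e=np.array(c["eye"])
    return e+d*(z-e[2])/d[2]
def proj(c,p):
    q=np.array(c["mtx"])@(np.array(c["rotation"]).T@(np.array(p)-np.array(c["eye"]))); return q[:2]/q[2]
def find(c,n,z=0.):
    r=pinpoint(c,n)
    return [(np.round(ray(c,(a["xy"][0]*560,a["xy"][1]*420),z),3),np.round([a["xy"][0]*560,a["xy"][1]*420]),round(a["confidence"],2)) for a in r[:2]]
E
python3 - <<'E'
from h import *
s=read_state(); print(s["time_s"],s["position"],np.round(s["tcp_rot"],3),s["opening"])
for n in ["top","scene"]:
    c=capture(n); cv2.imwrite(f"pics/{n}0.png",c["img"][:,:,::-1]); print(n,np.round(c["eye"],3))
    for o in "pan nut bearing spacer socket tub spray oil wrench screwdriver".split(): print(o,find(c,o))
E
```

```text
0.0 [0.25883009 0.56808242 0.22158598] [[-0.91   0.415 -0.001]
 [ 0.415  0.91  -0.002]
 [ 0.    -0.002 -1.   ]] 1.002773553300488
top [ 0.439 -0.143  1.161]
pan [(array([0.543, 0.258, 0.   ]), array([144., 245.]), 0.88)]
nut [(array([ 0.496, -0.007,  0.   ]), array([240., 261.]), 0.64)]
bearing [(array([ 0.641, -0.163,  0.   ]), array([296., 208.]), 0.67), (array([ 0.494, -0.517,  0.   ]), array([428., 259.]), 0.26)]
spacer [(array([ 0.494, -0.516,  0.   ]), array([428., 259.]), 0.64)]
socket [(array([ 0.615, -0.012,  0.   ]), array([242., 218.]), 0.4)]
tub [(array([ 0.5  , -0.385,  0.   ]), array([379., 257.]), 0.92)]
spray [(array([ 0.609, -0.481,  0.   ]), array([412., 217.]), 0.66)]
oil [(array([ 0.495, -0.511,  0.   ]), array([426., 258.]), 0.85)]
wrench [(array([ 0.758, -0.159,  0.   ]), array([294., 167.]), 0.95)]
screwdriver [(array([0.77 , 0.092, 0.   ]), array([206., 165.]), 0.7)]
scene [1.491 0.115 0.752]
pan [(array([0.547, 0.25 , 0.   ]), array([450., 226.]), 0.8)]
nut [(array([ 0.491, -0.002,  0.   ]), array([349., 190.]), 0.48)]
bearing [(array([ 0.641, -0.158,  0.   ]), array([271., 214.]), 0.85)]
spacer [(array([ 0.49, -0.19,  0.  ]), array([278., 176.]), 0.72)]
socket [(array([ 0.485, -0.006,  0.   ]), array([348., 189.]), 0.63), (array([ 0.64 , -0.162,  0.   ]), array([270., 213.]), 0.46)]
tub [(array([ 0.516, -0.392,  0.   ]), array([203., 167.]), 0.74)]
spray [(array([ 0.612, -0.469,  0.   ]), array([160., 181.]), 0.98)]
oil [(array([ 0.509, -0.508,  0.   ]), array([165., 158.]), 0.94)]
wrench [(array([ 0.76 , -0.158,  0.   ]), array([255., 247.]), 0.93)]
screwdriver [(array([0.768, 0.087, 0.   ]), array([365., 276.]), 0.86)]
```

View pics/top0.png

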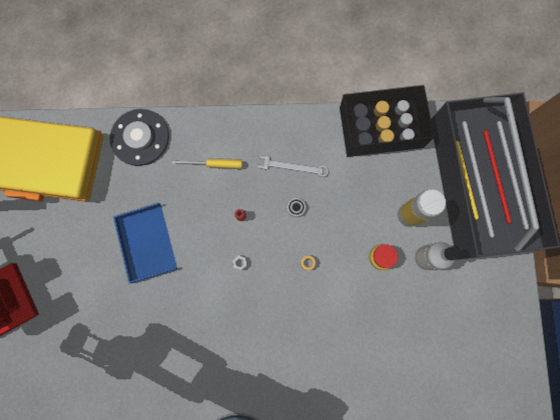

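View pics/scene0.png

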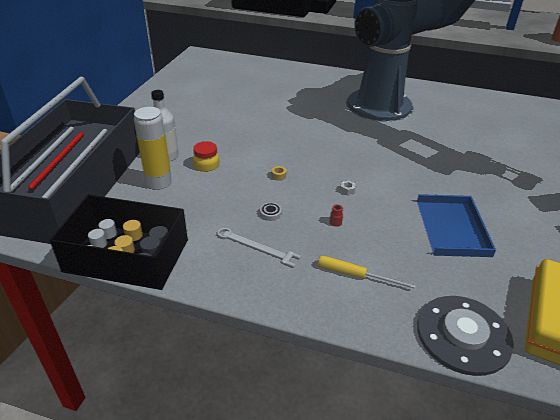

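The top view shows the pan near (145,243) with its mouth to the right. The nut is at (240,262), spacer (308,263), bearing (296,208) and socket (241,215). The scene view agrees, with the socket base near (337,223). The networks' top-view "spacer" and scene-view "socket" hits were wrong, so I'll refine those and the pan's yaw.

```bash
python3 - <<'E'
from h import *
print("gpo",globals().get("grip_point_offset"))
c=capture("top"); im=c["img"].astype(int)
def blob(m,x0,x1,y0,y1,name,z):
    k=np.zeros(m.shape,bool);k[y0:y1,x0:x1]=m[y0:y1,x0:x1]
    p=np.argwhere(k)[:,::-1]
    (u,v),r=cv2.minEnclosingCircle(p.astype(np.float32)); print(name,(round(u,1),round(v,1),round(r,1)),len(p),np.round(ray(c,(u,v),z),3)[:2])
R,G,B=im[...,0],im[...,1],im[...,2]
blue=((B>R+40)).astype(np.uint8); blue[:, :100]=0; blue[:,200:]=0;blue[:190]=0;blue[300:]=0
cn=max(cv2.findContours(blue,0,2)[0],key=cv2.contourArea)
q=cv2.boxPoints(cv2.minAreaRect(cn)); print(cv2.approxPolyDP(cn,4,True).reshape(-1,2).tolist())
for a in q: print(a,np.round(ray(c,a,0.0),3)[:2],np.round(ray(c,a,0.022),3)[:2])
blob(R>B+50,290,330,245,285,"spacer",.02)
blob(R>G+50,225,260,200,230,"socket",.0225)
blob(R<70,280,315,195,225,"bearing dark",.0075)
blob((R>165),225,256,248,277,"nut bright",.015)
c2=capture("scene")
print("socket scene",ray(c2,(337,222),.003)); print("spacer",ray(c2,(279,173),.01),"bearing",ray(c2,(270,211),.01),"nut",ray(c2,(348,187),.01))
E
```

```text
gpo 0.0187
[[158, 203], [113, 216], [128, 282], [176, 267], [161, 207], [143, 209]]
[110.424774 214.62831 ] [0.63  0.358] [0.626 0.348]
[159.68143 201.77876] [0.664 0.22 ] [0.66  0.213]
[177.57523 270.3717 ] [0.473 0.164] [0.472 0.158]
[128.31857 283.22125] [0.44  0.298] [0.44  0.289]
spacer (307.9, 262.3, 7.4) 115 [ 0.488 -0.191]
socket (239.0, 214.0, 5.4) 63 [ 0.622 -0.007]
bearing dark (296.0, 206.7, 7.1) 61 [ 0.642 -0.163]
nut bright (238.7, 262.3, 6.8) 73 [ 0.491 -0.005]
socket scene [ 0.62364089 -0.00366056  0.003     ]
spacer [ 0.48986376 -0.18789721  0.01      ] bearing [ 0.64412857 -0.16124025  0.01      ] nut [ 0.49084488 -0.00507776  0.01      ]
```

Call:
{"method": "move_arm", "body": {"increments": [[[0,0,0],[0,0,0.0564],1],[[0,0,0],[0,0,0.0564],1],[[0,0,0],[0,0,0.0564],1],[[0,0,0],[0,0,0.0564],1],[[0,0,0],[0,0,0.0564],1],[[0,0,0],[0,0,0.0564],1],[[0,0,0],[0,0,0.0564],1],[[0,0,0],[0,0,0.0564],1],[[0,0,0],[0,0,0.0564],1],[[0,0,0],[0,0,0.0564],1],[[0,0,0],[0,0,0.0564],1]]}}

```text
time_s: 2.12
position: [0.2592, 0.5687, 0.2226]
tcp_rot: [[0.161, 0.987, -0.0], [0.987, -0.161, 0.0], [0.0, -0.0, -1.0]]
force: [0.7, 0.4, -0.1]
opening: 0.255
grasp_force: 0.0
```

Call:
{"method": "move_arm", "body": {"increments": [[[-0.967,0.53,0],[0,0,0],1],[[-0.967,0.53,0],[0,0,0],1],[[-0.967,0.53,0],[0,0,0],1],[[-0.967,0.53,0],[0,0,0],1],[[-0.967,0.53,0],[0,0,0],1],[[-0.967,0.53,0],[0,0,0],1],[[-0.967,0.53,0],[0,0,0],1],[[-0.967,0.53,0],[0,0,0],1],[[-0.967,0.53,0],[0,0,0],1],[[-0.967,0.53,0],[0,0,0],1],[[-0.967,0.53,0],[0,0,0],1],[[-0.967,0.53,0],[0,0,0],1],[[-0.967,0.53,0],[0,0,0],1],[[-0.967,0.53,0],[0,0,0],1],[[-0.967,0.53,0],[0,0,0],1],[[-0.967,0.53,0],[0,0,0],1],[[-0.967,0.53,0],[0,0,0],1],[[-0.967,0.53,0],[0,0,0],1],[[-0.967,0.53,0],[0,0,0],1],[[-0.967,0.53,0],[0,0,0],1]]}}

```text
time_s: 3.78
position: [0.4835, -0.0557, 0.2228]
tcp_rot: [[0.156, 0.988, 0.001], [0.988, -0.156, -0.0], [-0.0, 0.001, -1.0]]
force: [1.1, 0.5, -0.5]
opening: 0.004
grasp_force: 0.0
```

```bash
python3 - <<'E'
from h import *
c=capture("wrist"); im=c["img"].copy()
for p in [(.491,-.005,.019),(.622,-.006,.045),(.4835,-.0557,0)]:
    q=proj(c,p); print(q); cv2.circle(im,tuple(int(a) for a in q),3,(0,255,0),-1)
cv2.imwrite("pics/w1.png",im[:,:,::-1]); print(find(c,"nut"),find(c,"socket"))
E
```

```text
[275.31010977 136.89918135]
[409.95398356 117.44602936]
[275.88122281 182.10149883]
[(array([ 0.493, -0.007,  0.   ]), array([278., 138.]), 0.97)] [(array([ 0.62 , -0.009,  0.   ]), array([393., 121.]), 0.92)]
```

View pics/w1.png

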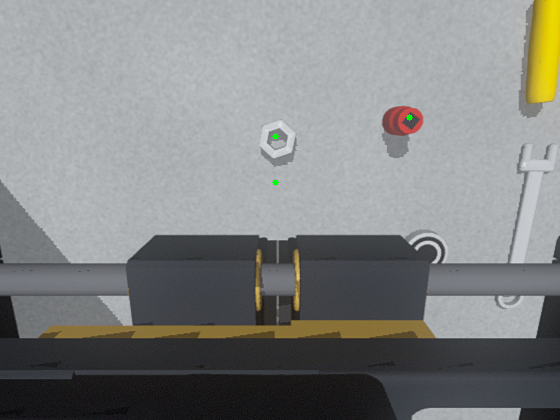

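The wrist view shows the nut at (278,138), matching the estimate, and the socket at (400,121). The bench between them is clear. I'll lower the tool and push.

Call:
{"method": "move_arm", "body": {"increments": [[[0,0,0.97],[0,0,0],1],[[0,0,0.97],[0,0,0],1],[[0,0,0.97],[0,0,0],1],[[0,0,0.97],[0,0,0],1],[[0,0,0.97],[0,0,0],1],[[0,0,0.97],[0,0,0],1],[[0,0,0.97],[0,0,0],1],[[0,0,0.44],[0,0,0],1],[[0.2,0,0],[0,0,0],1],[[0.4,0,0],[0,0,0],1],[[0.4,0,0],[0,0,0],1],[[0.4,0,0],[0,0,0],1],[[0.4,0,0],[0,0,0],1],[[0.4,0,0],[0,0,0],1],[[0.4,0,0],[0,0,0],1],[[0.4,0,0],[0,0,0],1],[[0.4,0,0],[0,0,0],1],[[0.2,0,0],[0,0,0],1]]}}

```text
time_s: 5.43
position: [0.5002, 0.0545, 0.0061]
tcp_rot: [[0.154, 0.988, 0.001], [0.988, -0.154, 0.0], [0.0, 0.001, -1.0]]
force: [0.6, -1.1, 1.3]
opening: 0.005
grasp_force: 0.4
```

```bash
python3 - <<'E'
from h import *
s=read_state(); c=capture("wrist"); print(s["position"],s["force"],find(c,"nut",.0),find(c,"socket"),find(c,"pan"))
cv2.imwrite("pics/w2.png",c["img"][:,:,::-1]); c=capture("top"); print(find(c,"nut"),find(c,"socket"))
E
```

```text
[0.50015926 0.05453767 0.00608591] [ 0.63354609 -1.1087028   1.3024923 ] [(array([0.509, 0.081, 0.   ]), array([283., 202.]), 0.62)] [(array([ 0.621, -0.009,  0.   ]), array([507., 328.]), 0.57)] []
[] [(array([ 0.62 , -0.006,  0.   ]), array([240., 216.]), 0.61)]
```

View pics/w2.png

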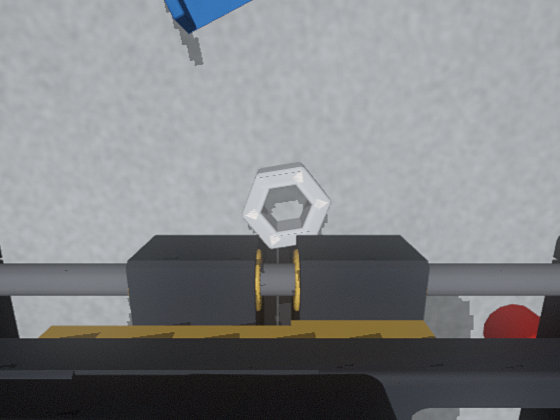

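The nut sits ahead of the fingers at (286,207), about 4 mm off the push line. The pan's corner at (190,32) is well clear, so I'll keep pushing.

Call:
{"method": "move_arm", "body": {"increments": [[[0.2,0,0],[0,0,0],1],[[0.4,0,0],[0,0,0],1],[[0.4,0,0],[0,0,0],1],[[0.4,0,0],[0,0,0],1],[[0.4,0,0],[0,0,0],1],[[0.4,0,0],[0,0,0],1],[[0.4,0,0],[0,0,0],1],[[0.4,0,0],[0,0,0],1],[[0.4,0,0],[0,0,0],1],[[0.4,0,0],[0,0,0],1],[[0.4,0,0],[0,0,0],1],[[0.4,0,0],[0,0,0],1],[[0.4,0,0],[0,0,0],1],[[0.4,0,0],[0,0,0],1],[[0.4,0,0],[0,0,0],1],[[0.4,0,0],[0,0,0],1],[[0.3,0,0],[0,0,0],1],[[0.1,0,0],[0,0,0],1]]}}

```text
time_s: 7.28
position: [0.5311, 0.25, 0.0057]
tcp_rot: [[0.154, 0.988, 0.001], [0.988, -0.154, 0.0], [0.001, 0.001, -1.0]]
force: [0.2, -0.8, 1.0]
opening: 0.005
grasp_force: 0.4
```

```bash
python3 - <<'E'
from h import *
s=read_state(); c=capture("wrist"); print(s["position"],s["force"],find(c,"nut",.0))
c=capture("scene"); print(find(c,"nut"),find(c,"pan"),find(c,"spacer"),find(c,"bearing"))
E
```

```text
[0.53113737 0.24997077 0.00574448] [ 0.19478028 -0.84133503  0.9695944 ] [(array([0.541, 0.276, 0.   ]), array([286., 203.]), 0.91)]
[(array([0.539, 0.282, 0.   ]), array([465., 226.]), 0.73)] [(array([0.545, 0.256, 0.   ]), array([453., 225.]), 0.91)] [(array([ 0.498, -0.19 ,  0.   ]), array([277., 178.]), 0.58)] [(array([ 0.643, -0.163,  0.   ]), array([270., 214.]), 0.78)]
```

The nut is inside the pan. The spacer is next, starting from behind it.

Call:
{"method": "move_arm", "body": {"increments": [[[0,0,-1],[0,0,0],1],[[0,0,-1],[0,0,0],1],[[0,0,-1],[0,0,-0.036],1],[[-0.965,-0.014,0],[0,0,0],1],[[-0.965,-0.014,0],[0,0,0],1],[[-0.965,-0.014,0],[0,0,0],1],[[-0.965,-0.014,0],[0,0,0],1],[[-0.965,-0.014,0],[0,0,0],1],[[-0.965,-0.014,0],[0,0,0],1],[[-0.965,-0.014,0],[0,0,0],1],[[-0.965,-0.014,0],[0,0,0],1],[[-0.965,-0.014,0],[0,0,0],1],[[-0.965,-0.014,0],[0,0,0],1],[[-0.965,-0.014,0],[0,0,0],1],[[-0.965,-0.014,0],[0,0,0],1],[[-0.965,-0.014,0],[0,0,0],1],[[-0.965,-0.014,0],[0,0,0],1],[[-0.965,-0.014,0],[0,0,0],1],[[-0.965,-0.014,0],[0,0,0],1],[[-0.965,-0.014,0],[0,0,0],1]]}}

```text
time_s: 9.3
position: [0.4829, -0.2434, 0.0957]
tcp_rot: [[0.082, 0.997, -0.0], [0.997, -0.082, 0.0], [0.0, -0.0, -1.0]]
force: [0.9, 0.1, -0.6]
opening: 0.008
grasp_force: 0.0
```

```bash
python3 - <<'E'
from h import *
s=read_state(); c=capture("wrist"); print(s["position"],s["tcp_rot"][:2,0],find(c,"spacer"),find(c,"bearing"))
E
```

```text
[ 0.48293329 -0.24338823  0.09570579] [0.08204266 0.9966288 ] [(array([ 0.492, -0.192,  0.   ]), array([282., 142.]), 0.8)] [(array([ 0.641, -0.161,  0.   ]), array([488.,  81.]), 0.66)]
```

Call:
{"method": "move_arm", "body": {"increments": [[[0,0.12,1],[0,0,0],1],[[0,0,1],[0,0,0],1],[[0,0,1],[0,0,0],1],[[0.2,0,0],[0,0,0],1],[[0.4,0,0],[0,0,0],1],[[0.4,0,0],[0,0,0],1],[[0.4,0,0],[0,0,0],1],[[0.4,0,0],[0,0,0],1],[[0.4,0,0],[0,0,0],1],[[0.4,0,0],[0,0,0],1],[[0.4,0,0],[0,0,0],1],[[0.4,0,0],[0,0,0],1],[[0.4,0,0],[0,0,0],1],[[0.4,0,0],[0,0,0],1],[[0.4,0,0],[0,0,0],1],[[0.4,0,0],[0,0,0],1],[[0.4,0,0],[0,0,0],1],[[0.4,0,0],[0,0,0],1],[[0.4,0,0],[0,0,0],1],[[0.2,0,0],[0,0,0],1]]}}

```text
time_s: 11.12
position: [0.5025, -0.0487, 0.0056]
tcp_rot: [[0.08, 0.997, -0.001], [0.997, -0.08, 0.0], [0.0, -0.001, -1.0]]
force: [0.8, -1.5, -0.1]
opening: 0.005
grasp_force: 0.4
```

```bash
python3 - <<'E'
from h import *
s=read_state(); c=capture("wrist"); print(s["position"],s["force"],find(c,"spacer"),find(c,"socket"))
E
```

```text
[ 0.50252237 -0.04869336  0.00557342] [ 0.76760495 -1.53199402 -0.05955362] [] [(array([ 0.621, -0.008,  0.   ]), array([510., 158.]), 0.58)]
```

```bash
python3 - <<'E'
from h import *
c=capture("wrist"); cv2.imwrite("pics/w3.png",c["img"][:,:,::-1]); print(find(c,"spacer"),proj(c,(.505,-.019,.02)))
c=capture("scene");print(find(c,"spacer"))
E
```

```text
[] [273.54261974 204.5108161 ]
[(array([ 0.504, -0.011,  0.   ]), array([344., 193.]), 0.7)]
```

View pics/w3.png

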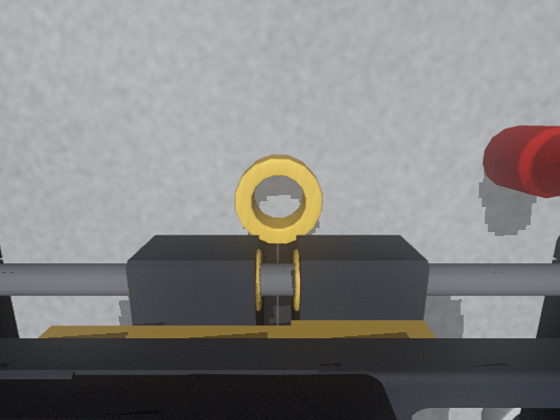

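The spacer is centred on the fingers at (279,198), so the push continues.

Call:
{"method": "move_arm", "body": {"increments": [[[0.2,0,0],[0,0,0],1],[[0.5,0,0],[0,0,0],1],[[0.5,0,0],[0,0,0],1],[[0.5,0,0],[0,0,0],1],[[0.5,0,0],[0,0,0],1],[[0.5,0,0],[0,0,0],1],[[0.5,0,0],[0,0,0],1],[[0.5,0,0],[0,0,0],1],[[0.5,0,0],[0,0,0],1],[[0.5,0,0],[0,0,0],1],[[0.5,0,0],[0,0,0],1],[[0.5,0,0],[0,0,0],1],[[0.5,0,0],[0,0,0],1],[[0.5,0,0],[0,0,0],1],[[0.5,0,0],[0,0,0],1],[[0.5,0,0],[0,0,0],1],[[0.5,0,0],[0,0,0],1],[[0.3,0,0],[0,0,0],1],[[0.2,0,0],[0,0,0],1]]}}

```text
time_s: 13.05
position: [0.5239, 0.2104, 0.0056]
tcp_rot: [[0.08, 0.997, -0.0], [0.997, -0.08, -0.0], [-0.0, -0.0, -1.0]]
force: [-0.3, -1.6, 0.3]
opening: 0.003
grasp_force: 0.4
```

```bash
python3 - <<'E'
from h import *
s=read_state(); c=capture("scene"); print(s["position"],s["force"],find(c,"spacer"),find(c,"nut"),find(c,"bearing"),find(c,"socket"))
E
```

```text
[0.52385703 0.21039885 0.00561753] [-0.33685053 -1.55370109  0.34417554] [(array([0.54 , 0.246, 0.   ]), array([449., 223.]), 0.67)] [(array([0.54, 0.28, 0.  ]), array([464., 227.]), 0.65), (array([ 0.499, -0.516,  0.   ]), array([164., 155.]), 0.65)] [(array([ 0.642, -0.167,  0.   ]), array([268., 213.]), 0.56), (array([0.527, 0.241, 0.   ]), array([447., 219.]), 0.41)] [(array([ 0.63 , -0.004,  0.   ]), array([336., 225.]), 0.71)]
```

Nut and spacer are in the pan. Now I'll get behind the bearing for a first push that goes around the socket.

Call:
{"method": "move_arm", "body": {"increments": [[[0,0,-1],[0,0,0],1],[[0,0,-1],[0,0,0],1],[[0,0,-1],[0,0,-0.0525],1],[[0,0,0],[0,0,-0.0525],1],[[0,0,0],[0,0,-0.0525],1],[[0,0,0],[0,0,-0.0525],1],[[0,0,0],[0,0,-0.0525],1],[[0,0,0],[0,0,-0.0525],1],[[-0.959,-0.234,0],[0,0,0],1],[[-0.959,-0.234,0],[0,0,0],1],[[-0.959,-0.234,0],[0,0,0],1],[[-0.959,-0.234,0],[0,0,0],1],[[-0.959,-0.234,0],[0,0,0],1],[[-0.959,-0.234,0],[0,0,0],1],[[-0.959,-0.234,0],[0,0,0],1],[[-0.959,-0.234,0],[0,0,0],1],[[-0.959,-0.234,0],[0,0,0],1],[[-0.959,-0.234,0],[0,0,0],1],[[-0.959,-0.234,0],[0,0,0],1],[[-0.959,-0.234,0],[0,0,0],1]]}}

```text
time_s: 14.97
position: [0.6418, -0.1278, 0.0954]
tcp_rot: [[-0.546, 0.838, -0.001], [0.838, 0.546, 0.0], [0.001, -0.001, -1.0]]
force: [0.5, 0.5, 0.1]
opening: 0.002
grasp_force: 0.0
```

Call:
{"method": "move_arm", "body": {"increments": [[[-0.959,-0.234,0],[0,0,0],1],[[-0.959,-0.234,0],[0,0,0],1],[[-0.959,-0.234,0],[0,0,0],1],[[0,0,0],[0,0,0],1]]}}

```text
time_s: 15.3
position: [0.6736, -0.217, 0.0959]
tcp_rot: [[-0.542, 0.84, 0.004], [0.84, 0.542, -0.005], [-0.006, 0.001, -1.0]]
force: [0.3, -0.2, -0.3]
opening: 0.003
grasp_force: 0.0
```

```bash
python3 - <<'E'
from h import *
s=read_state(); c=capture("wrist"); print(s["position"],s["tcp_rot"][:2,0],find(c,"bearing"),find(c,"socket"))
c=capture("top"); print([find(c,o) for o in ["pan","spacer","nut"]]); cv2.imwrite("pics/t2.png",c["img"][:,:,::-1])
E
```

```text
[ 0.67360382 -0.21703863  0.09587203] [-0.54229667  0.84016343] [(array([ 0.642, -0.161,  0.   ]), array([281., 123.]), 0.72)] []
[[], [], []]
```

View pics/t2.png

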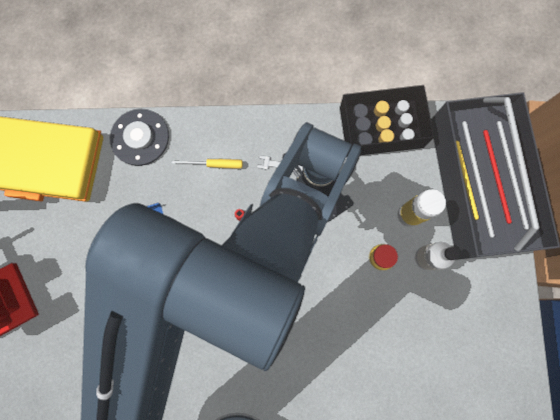

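The top view shows the arm over the bearing. The socket at (240,213) and the tools are untouched, and the wrist view puts the bearing at (0.642,-0.161). Starting the first push.

Call:
{"method": "move_arm", "body": {"increments": [[[0,0.1,1],[0,0,0],1],[[0,0,1],[0,0,0],1],[[0,0,1],[0,0,0],1],[[0.2,0,0],[0,0,0],1],[[0.4,0,0],[0,0,0],1],[[0.4,0,0],[0,0,0],1],[[0.4,0,0],[0,0,0],1],[[0.4,0,0],[0,0,0],1],[[0.4,0,0],[0,0,0],1],[[0.4,0,0],[0,0,0],1],[[0.4,0,0],[0,0,0],1],[[0.4,0,0],[0,0,0],1],[[0.4,0,0],[0,0,0],1],[[0.4,0,0],[0,0,0],1],[[0.4,0,0],[0,0,0],1],[[0.4,0,0],[0,0,0],1],[[0.4,0,0],[0,0,0],1],[[0.4,0,0],[0,0,0],1],[[0.3,0,0],[0,0,0],1],[[0.1,0,0],[0,0,0],1]]}}

```text
time_s: 17.32
position: [0.5708, -0.0502, 0.0054]
tcp_rot: [[-0.548, 0.837, -0.002], [0.837, 0.548, 0.001], [0.002, -0.002, -1.0]]
force: [0.2, -1.1, 0.1]
opening: 0.006
grasp_force: 0.6
```

```bash
python3 - <<'E'
from h import *
s=read_state(); c=capture("wrist"); print(s["position"],s["force"],find(c,"bearing"),find(c,"socket"))
c=capture("scene"); print(find(c,"bearing"),find(c,"socket"))
E
```

```text
[ 0.5708188  -0.05017441  0.00544327] [ 0.18577178 -1.06678712  0.11807702] [(array([ 0.554, -0.021,  0.   ]), array([279., 188.]), 0.82)] [(array([ 0.62 , -0.009,  0.   ]), array([399., 238.]), 0.89)]
[(array([ 0.558, -0.022,  0.   ]), array([335., 204.]), 0.55)] [(array([ 0.63 , -0.007,  0.   ]), array([335., 224.]), 0.66)]
```

Call:
{"method": "move_arm", "body": {"increments": [[[-0.75,0,0],[0,0,0],1],[[-0.75,0,0],[0,0,0],1],[[0,0,0],[0,0,0.051],1],[[0,0,0],[0,0,0.051],1],[[0,0,0],[0,0,0.051],1],[[0,0,0],[0,0,0.051],1],[[0,0,0],[0,0,0.051],1],[[0,0,0],[0,0,0.051],1],[[0,0,0],[0,0,0.051],1],[[0.1,-0.57,0],[0,0,0],1],[[0.1,-0.57,0],[0,0,0],1],[[0.1,-0.59,0],[0,0,0],1],[[0,0,0],[0,0,0],1]]}}

```text
time_s: 18.7
position: [0.5428, -0.0705, 0.0051]
tcp_rot: [[0.168, 0.986, -0.008], [0.986, -0.168, 0.003], [0.001, -0.008, -1.0]]
force: [-1.0, 0.3, -0.6]
opening: 0.005
grasp_force: 0.0
```

```bash
python3 - <<'E'
from h import *
s=read_state(); c=capture("wrist"); print(s["position"],s["tcp_rot"][:2,0],find(c,"bearing"),find(c,"socket"))
E
```

```text
[ 0.542794   -0.07046406  0.00506125] [0.16829719 0.98573539] [(array([ 0.552, -0.02 ,  0.   ]), array([275., 156.]), 0.91)] [(array([ 0.62 , -0.008,  0.   ]), array([414., 104.]), 0.89)]
```

Call:
{"method": "move_arm", "body": {"increments": [[[0.3,0,0],[0,0,0],1],[[0.5,0,0],[0,0,0],1],[[0.5,0,0],[0,0,0],1],[[0.5,0,0],[0,0,0],1],[[0.5,0,0],[0,0,0],1],[[0.5,0,0],[0,0,0],1],[[0.5,0,0],[0,0,0],1],[[0.5,0,0],[0,0,0],1],[[0.5,0,0],[0,0,0],1],[[0.5,0,0],[0,0,0],1]]}}

```text
time_s: 19.68
position: [0.5737, 0.0709, 0.0058]
tcp_rot: [[0.168, 0.986, 0.002], [0.986, -0.168, -0.0], [0.0, 0.002, -1.0]]
force: [0.3, -1.3, -0.1]
opening: 0.002
grasp_force: 0.4
```

```bash
python3 - <<'E'
from h import *
s=read_state(); c=capture("wrist"); print(s["position"],s["force"],find(c,"bearing"),find(c,"socket")); cv2.imwrite("pics/w4.png",c["img"][:,:,::-1])
E
```

```text
[0.5737234  0.07085456 0.00578749] [ 0.29186154 -1.26589576 -0.08580282] [(array([0.554, 0.105, 0.   ]), array([223., 197.]), 0.79)] []
```

View pics/w4.png

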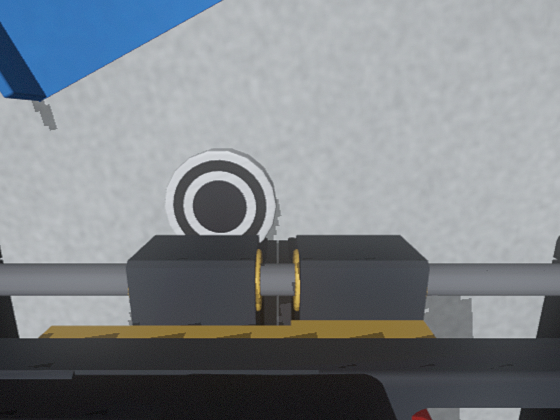

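The bearing has slid to the left edge of the fingers, at (220,205), about 25 mm off the line. I'll back off, realign and push in shorter strokes.

Call:
{"method": "move_arm", "body": {"increments": [[[-0.5,0,0],[0,0,0],1],[[-0.5,0,0],[0,0,0],1],[[0,0,0],[0,0,0.03],1],[[0,0,0],[0,0,0.029],1],[[0,-0.37,0],[0,0,0],1],[[0.1,-0.37,0],[0,0,0],1],[[0.1,-0.37,0],[0,0,0],1],[[0,0,0],[0,0,0],1],[[0,0,0],[0,0,0],1]]}}

```text
time_s: 20.58
position: [0.5358, 0.0561, 0.0056]
tcp_rot: [[0.287, 0.958, -0.001], [0.958, -0.287, 0.0], [-0.0, -0.001, -1.0]]
force: [-0.7, 0.6, 0.6]
opening: 0.005
grasp_force: 0.0
```

```bash
cat > chk.py <<'E'
from h import *
s=read_state(); c=capture("wrist"); p=s["position"]; R=s["tcp_rot"]
f=find(c,"bearing",.0); print(p,R[:2,0],s["force"],f)
im=c["img"]; 
for a in f:
  print("rel tool",np.round(R.T@(a[0]-p),4)); d=a[0]-[.55,.252,0]; print("pan",np.round([d@[-.243,.97,0],d@[-.97,-.243,0]],3))
E
python3 chk.py
```

```text
[0.53578706 0.05610981 0.00563576] [0.28748565 0.95778492] [-0.70093143  0.64531339  0.5516764 ] [(array([ 0.62 , -0.007,  0.   ]), array([455., 316.]), 0.65)]
rel tool [-0.0362  0.0988  0.0056]
pan [-0.268 -0.005]
```

```bash
python3 - <<'E'
from h import *
s=read_state(); c=capture("wrist"); p=s["position"]; R=s["tcp_rot"]
g=cv2.medianBlur(cv2.cvtColor(c["img"],cv2.COLOR_RGB2GRAY),3)[:236]
h=cv2.HoughCircles(g,cv2.HOUGH_GRADIENT,1.5,40,param1=120,param2=40,minRadius=35,maxRadius=70)
for u,v,r in (h[0][:3] if h is not None else []):
  q=ray(c,(u,v),.015); print(u,v,r,q,"rel",np.round(R.T@(q-p),4), "m radius",np.linalg.norm(ray(c,(u+r,v),.015)-q))
print(search_frame(c,"bearing")[:2]); cv2.imwrite("pics/w5.png",c["img"][:,:,::-1])
E
```

```text
275.25 150.75 49.25 [0.55366087 0.1076924  0.015     ] rel [ 0.0545  0.0006 -0.0092] m radius 0.021837450428298478
[{'extent': [0.3916, 0.2155, 0.5973, 0.496], 'confidence': 0.73}, {'extent': [0.768, 0.6971, 0.9216, 0.805], 'confidence': 0.16}]
```

View pics/w5.png

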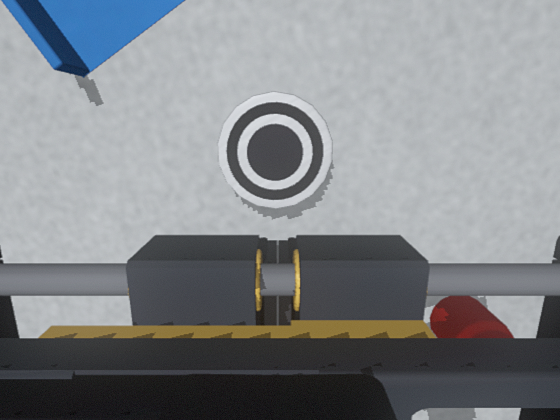

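The bearing is now centred at (275,150), 0.6 mm off the line. Short stroke next.

Call:
{"method": "move_arm", "body": {"increments": [[[0.2,0,0],[0,0,0],1],[[0.3,0,0],[0,0,0],1],[[0.3,0,0],[0,0,0],1],[[0.3,0,0],[0,0,0],1],[[0.3,0,0],[0,0,0],1],[[0.3,0,0],[0,0,0],1],[[0.3,0,0],[0,0,0],1],[[0.3,0,0],[0,0,0],1],[[0,0,0],[0,0,0],1]]}}

```text
time_s: 21.53
position: [0.5574, 0.1237, 0.0057]
tcp_rot: [[0.287, 0.958, 0.002], [0.958, -0.287, 0.001], [0.001, 0.001, -1.0]]
force: [-0.4, -0.2, 0.2]
opening: 0.006
grasp_force: 0.0
```

```bash
cat > chk.py <<'E'
from h import *
s=read_state(); c=capture("wrist"); p=s["position"]; R=s["tcp_rot"]
print(p,s["force"])
g=cv2.medianBlur(cv2.cvtColor(c["img"],cv2.COLOR_RGB2GRAY),3)[:236]
h=cv2.HoughCircles(g,cv2.HOUGH_GRADIENT,1.5,40,param1=120,param2=30,minRadius=35,maxRadius=70)
L=[(u,v) for u,v,r in (h[0][:3] if h is not None else [])]
L+=[(a["xy"][0]*560,a["xy"][1]*420) for a in pinpoint(c,"bearing")[:1]]
for i,a in enumerate(L):
  q=ray(c,a,.015 if i<len(L)-1 else 0); d=q-[.55,.252,0]; print(np.round(a),np.round(q,4),"rel",np.round(R.T@(q-p),4),"pan",np.round([d@[-.243,.97,0],d@[-.97,-.243,0]],3))
E
python3 chk.py
```

```text
[0.5573582  0.12373295 0.0057357 ] [-0.35581892 -0.18637345  0.24983153]
[281. 187.] [0.5715 0.1594 0.015 ] rel [ 0.0383  0.0033 -0.0092] pan [-0.095  0.002]
[121.  31.] [0.5271 0.2402 0.015 ] rel [ 0.1029 -0.0624 -0.0092] pan [-0.006  0.025]
[281. 183.] [0.5715 0.1585 0.    ] rel [0.0374 0.0035 0.0058] pan [-0.096  0.002]
```

Call:
{"method": "move_arm", "body": {"increments": [[[-0.1,0,0],[0,0,0],1],[[0,0.12,0],[0,0,0],1],[[0.2,0,0],[0,0,0],1],[[0.3,0,0],[0,0,0],1],[[0.3,0,0],[0,0,0],1],[[0.3,0,0],[0,0,0],1],[[0.3,0,0],[0,0,0],1],[[0.3,0,0],[0,0,0],1],[[0.1,0,0],[0,0,0],1],[[0,0,0],[0,0,0],1]]}}

```text
time_s: 22.47
position: [0.5751, 0.171, 0.0057]
tcp_rot: [[0.287, 0.958, 0.001], [0.958, -0.287, 0.0], [0.001, 0.001, -1.0]]
force: [-0.6, -0.5, -0.2]
opening: 0.002
grasp_force: 0.0
```

```bash
python3 chk.py
```

```text
[0.57508736 0.17096207 0.00568091] [-0.62358538 -0.54611753 -0.24849766]
[278. 187.] [0.5879 0.2071 0.015 ] rel [ 0.0383  0.0019 -0.0093] pan [-0.053 -0.026]
[127. 148.] [0.5288 0.243  0.015 ] rel [ 0.0558 -0.0651 -0.0093] pan [-0.004  0.023]
[110.  56.] [0.5368 0.2798 0.015 ] rel [ 0.0933 -0.0679 -0.0093] pan [0.03  0.006]
[277. 184.] [0.5872 0.206  0.    ] rel [0.037  0.0015 0.0057] pan [-0.054 -0.025]
```

Call:
{"method": "move_arm", "body": {"increments": [[[0.2,0.05,0],[0,0,0],1],[[0.3,0,0],[0,0,0],1],[[0.3,0,0],[0,0,0],1],[[0.3,0,0],[0,0,0],1],[[0.3,0,0],[0,0,0],1],[[0.2,0,0],[0,0,0],1],[[0.1,0,0],[0,0,0],1],[[0,0,0],[0,0,0],1]]}}

```text
time_s: 23.23
position: [0.5912, 0.2191, 0.0057]
tcp_rot: [[0.287, 0.958, 0.001], [0.958, -0.287, 0.0], [0.001, 0.001, -1.0]]
force: [0.1, -0.0, -0.0]
opening: 0.008
grasp_force: 0.0
```

```bash
python3 chk.py
```

```text
[0.59116475 0.21906716 0.00573168] [ 0.09769508 -0.02448074 -0.00613287]
[280. 188.] [0.6045 0.2543 0.015 ] rel [ 0.0376  0.0026 -0.0092] pan [-0.011 -0.053]
[151. 160.] [0.553  0.2832 0.015 ] rel [ 0.0505 -0.0549 -0.0093] pan [ 0.03  -0.011]
[278.  92.] [0.6157 0.2943 0.015 ] rel [ 0.0791  0.0019 -0.0092] pan [ 0.025 -0.074]
[279. 185.] [0.6039 0.2532 0.    ] rel [0.0364 0.0024 0.0058] pan [-0.012 -0.053]
```

The bearing is inside the pan. I'll back off, lift and verify.

Call:
{"method": "move_arm", "body": {"increments": [[[-0.4,0,0],[0,0,0],1],[[-0.5,0,-0.5],[0,0,0],1],[[-0.9,0,-0.9],[0,0,0],1],[[-0.9,0,-0.9],[0,0,0],1],[[-0.9,0,-0.9],[0,0,0],1],[[-0.9,0,-0.9],[0,0,0],1],[[0,0,-0.9],[0,0,0],1],[[0,0,0],[0,0,0],1]]}}

```text
time_s: 24.0
position: [0.5544, 0.086, 0.1608]
tcp_rot: [[0.292, 0.956, 0.01], [0.956, -0.292, -0.001], [0.002, 0.009, -1.0]]
force: [0.4, -1.0, -0.3]
opening: 0.006
grasp_force: 0.0
```

```bash
python3 - <<'E'
from h import *
for n in ("wrist","scene"):
  c=capture(n)
  for o in ["nut","bearing","spacer","pan","socket","tub","wrench","screwdriver"]: print(n,o,find(c,o)[:1])
  if n=="scene": cv2.imwrite("pics/s9.png",c["img"][:,:,::-1])
E
```

```text
wrist nut []
wrist bearing []
wrist spacer [(array([0.529, 0.245, 0.   ]), array([191.,  29.]), 0.65)]
wrist pan [(array([0.55 , 0.255, 0.   ]), array([211.,   8.]), 0.91)]
wrist socket []
wrist tub []
wrist wrench [(array([ 0.758, -0.155,  0.   ]), array([517., 347.]), 0.82)]
wrist screwdriver [(array([0.773, 0.086, 0.   ]), array([500., 125.]), 0.77)]
scene nut [(array([0.545, 0.284, 0.   ]), array([466., 228.]), 0.69)]
scene bearing [(array([0.598, 0.254, 0.   ]), array([451., 240.]), 0.85)]
scene spacer [(array([0.534, 0.232, 0.   ]), array([443., 221.]), 0.58)]
scene pan [(array([0.563, 0.253, 0.   ]), array([451., 230.]), 0.83)]
scene socket [(array([ 0.623, -0.007,  0.   ]), array([335., 223.]), 0.58)]
scene tub [(array([ 0.507, -0.397,  0.   ]), array([203., 165.]), 0.63)]
scene wrench [(array([ 0.757, -0.16 ,  0.   ]), array([254., 246.]), 0.61)]
scene screwdriver [(array([0.771, 0.088, 0.   ]), array([365., 277.]), 0.69)]
```

View pics/s9.png

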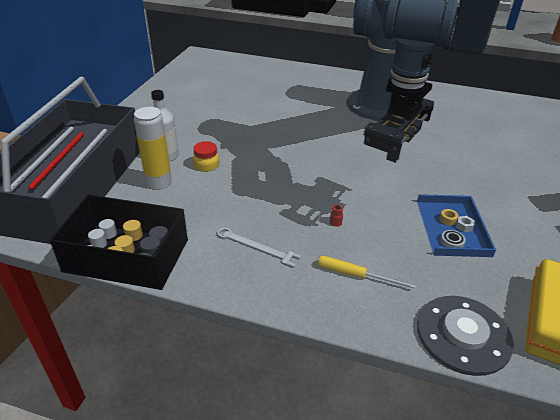

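All three lie flat inside the pan: spacer (450,216), nut (466,223) and bearing (453,238), all well behind the mouth edge. Everything else is where it started and the arm is clear.

```bash
python3 -c "
from rig import *
print(hand_in())"
```

```text
the job is handed in; nothing more can be done
None
```

The nut, bearing and spacer are all inside the pan with nothing else visibly disturbed, and the job is handed in at about 24 s; no verdict came back.

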